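Lay the tall gift carton on its back in the packing tray

ROBOT

A 6-joint arm with a two-finger parallel gripper is mounted at the origin on a cart in front of the work surface, level with it; the furniture and walls round the work are solid. World frame = base frame: x ahead of the robot, y to its left, z up, the work surface at z = 0. Lengths are in m, angles in degrees, forces in N, time in s.
With the tool pointing down it reaches from about 0.4 to 0.825 m from the base axis. Payload 7 kg.
Tool frame: the origin (TCP) lies on the centre line of the jaws, within the pads' length; the fingertips stand 14 mm ahead of it and the grasp point (between the pads) lies 5 mm behind it; z points along the fingers, y is the line along which they close (so a half turn about z gives the same grasp; the last joint's range is limited). The gripper opens to 88 mm and grips with 3 to 60 N. Pads are 19 mm wide; open, the fingers measure 130 mm over their backs; the gripper's body (78 mm by 193 mm) begins 47 mm behind the grasp point.
Start: joints at [83.085, 20.546, 0.682, 0, -70.136, -16.507], TCP at [0.268, 0.619, 0.241] pointing down, gripper open.
Joint ranges: [-176.03, 176.03], [-82.01, 121.73], [-58.28, 71.71], [-173.87, 95.51], [-174.79, -0.11], [-173.66, 173.66]. Speed limits (degrees/s): [136.94, 136.94, 172.46, 180, 180, 180].

INTERFACE

Orientations are given as [roll, pitch, yaw] about the fixed x, y, z axes, in that order (R = Rz(yaw) Ry(pitch) Rx(roll)).
In Python, from plant import r gives the robot as it stands.
- The arm moves only by the tool send_rows, never from a script. Its argument "steps" is a list of rows, each an object with "dp": the shift along the tool's x, y, z in mm, a list of three; "roll": the turn about the tool's z in rad; "jaw": the opening in per cent of the stroke, from 0 (shut) to 100 (fully open). In form: [{"dp": [tx, ty, tz], "roll": roll, "jaw": jaw}, ...]. A call has 1 to 5 rows; each row is the pose to reach, as a shift and turn from the pose commanded when the call began, along the tool's axes at that moment; what a row does not reach only later rows make up. A row lasts 1/8 s, in which the tool goes at most 62.5 mm and 10.7 degrees, less where a joint would pass 70% of its speed; a pose out of reach is approached as far as the arm can. A call with a gripper value outside its range is refused whole. The fingers move at their own pace and stop on an object; "newtons" is the grip in N (left out, the last holds). Time passes only in rows, so rows that repeat a pose let the fingers close. It gives the time, the measured TCP pose, the force, the opening and the grip force at its end, in the units of the state.
- r.get_state(): the state, without advancing time (a new reading comes with each control period).
- r.capture(name): name is "scene" or "top" or "wrist"; returns a dict with "image" (420x560x3 uint8, blue, green, red), "K" (3x3 intrinsics, pixels), "rvec" (rotation vector, rad) and "tvec" (3), from world to camera coordinates, as OpenCV has them. Camera axes: x right, y down, z forward; pixel columns grow to the right and rows downward; lengths in m; the calibration is good to about 2 mm. A picture is of the moment at which its call begins. There is no depth.
- r.close_job(): hands the job in; it is judged then, once.
The state is a dict: "time_s": time; "joints": joint angles; "qd": joint speeds; "joint_torque": joint torques, N m; "tcp_pos": TCP position; "eef_rot": TCP orientation; "contact_force": force on the tool from outside, world axes, zero at the start; "moment": the same for the moment, N m; "gripper_width": finger opening in m; "gripper_force": force on a finger pad.
Only numpy, scipy, OpenCV 4.12 (cv2) and the standard library are available. Lean on these libraries where they do the work, as an engineer would, in place of code of your own. Each camera call takes 0.05 s, during which the arm holds its last target. There are 200 camera calls.

TASK

Get the tall green gift carton ready for wrapping: slide it, still upright, square up against the front edge of the wooden packing tray, in line with the tray, then push its top so that it topples over that blocked bottom edge onto its back in the tray, label up. Finally slide it along the tray until its lid rests against the tray's end wall, and leave it there. The carton is thin card, so push it gently all the time, and leave the other things on the counter alone.

Things in the scene. Friction and masses are not known exactly. Their poses are not given: they have to be found in the camera images.
- carton: Loose tall dark green gift carton, brass line below the lid, cream label with brown disc on the front. 90 deep (own x) x 100 wide (own y) x 165 tall (own z): too wide to grip. Origin: centre of its bottom face; +z to the lid, -x the label side, +x its back. Stands at first 50 to 80 mm before the tray, back to it, turned up to 0.3 rad, up to 25 mm off the tray's centre line. Over 25 N from the gripper dents it.
- tray: Wooden tray fixed to the worktop. Origin on the worktop, middle of its open front edge; +x along the tray (roughly to the robot's left), y across, z up. Bed 18 high; its upright front face (x = 0) blocks the carton's foot. Inside x 0 to 190, y -59 to 59. Side rails 12 thick from x = 30, tops 34 above the worktop; end wall 12 thick, inner face x = 190, top 78 above the worktop. Front open, no rail there.
- carton_lid (a point): Centre of the carton's lid (top face), 165 mm from its bottom. The carton is evenly filled, 0.25 to 0.42 kg, friction coefficient on worktop and tray 0.45 to 0.75, and sliding it may take up to about 10 N; it slides when pushed low and tips when pushed high; leaned past about 38 degrees it falls over by itself.
- tray_edge (a point): Point on the top of the tray's front edge, in the middle, 18 mm above the worktop; axes as the tray's.
- tray_end (a point): Point in the middle of the inner face of the tray's end wall, 63 mm above the worktop; axes as the tray's.
- ribbon_spool_3: Bystander, loose: the red ribbon spool; origin under its centre. Leave alone.
- tape_1: Bystander, loose: the roll of tan tape lying flat; origin under its centre. Leave alone.
- gift_box_1: Bystander, loose: the small kraft gift box; origin under its centre. Leave alone.
- gift_box_2: Bystander, loose: the second small kraft gift box; origin under its centre. Leave alone.
- scoop: Bystander, loose: the scoop; origin under its centre. Leave alone.
- tongs: Bystander, loose: the tongs; origin under its centre. Leave alone.

How it is judged:
By the outcome, as a careful person would: the job done as asked, in the order asked, and still so for the second after the job is handed in, with the robot touching nothing.
It also fails if it takes over 58 s, if anything falls off the work surface, if the arm or the gripper's body presses on something with over 40 N, if the wrist force passes 120 N, or if a joint passes its speed limit or range.

## Working session

There is one attempt and no reset: what is moved stays moved. The work goes in short steps, Python scripts to look and compute and a tool call to move; the robot and the scene stay as the last step left them, time stands still between calls to the robot, and variables do not carry over. Pictures are saved under pics/ and viewed, at most 10 in all, crops included, and the job is handed in when it is done.

Besides the shell and the picture viewer there is one more tool, called after "Call:" as name(argument=value, ...) on one line, values as JSON. send_rows: Moves the arm, as the interface text tells. Its arguments: {"type":"object","properties":{"steps":{"type":"array","items":{"type":"object","properties":{"dp":{"type":"array","items":{"type":"number"}},"roll":{"type":"number"},"jaw":{"type":"number"}}}},"newtons":{"type":"number"}},"required":["steps"]}

```bash
ls; mkdir -p pics
python3 - <<'E'
from plant import r
import cv2, numpy as np, pickle
for n in ("scene","top"):
    c=r.capture(n); cv2.imwrite(f"pics/{n}0.png",c["image"]); pickle.dump(c,open(f"{n}0.pkl","wb"))
    R=cv2.Rodrigues(c["rvec"])[0]; print(n,c["K"].tolist(),(-R.T@np.ravel(c["tvec"])).round(3))
s=r.get_state(); print({k:s[k] for k in("time_s","tcp_pos","eef_rot","contact_force","gripper_width")})
E
```

```text
pics
scene [[390.76288180730336, 0.0, 279.46987153805935], [0.0, 390.76288180730336, 205.5520694894697], [0.0, 0.0, 1.0]] [ 0.053 -0.849  0.714]
top [[444.58238580771985, 0.0, 278.562868790787], [0.0, 444.58238580771985, 206.49222965652908], [0.0, 0.0, 1.0]] [0.357 0.011 1.412]
{'time_s': 0.1, 'tcp_pos': array([0.26817735, 0.61898817, 0.23970047]), 'eef_rot': array([ 1.79914253e+02, -8.42194735e-03, -2.34281397e+01]), 'contact_force': array([1.31619721, 0.08194984, 0.33433547]), 'gripper_width': 0.08767566949858496}
```

View pics/scene0.png

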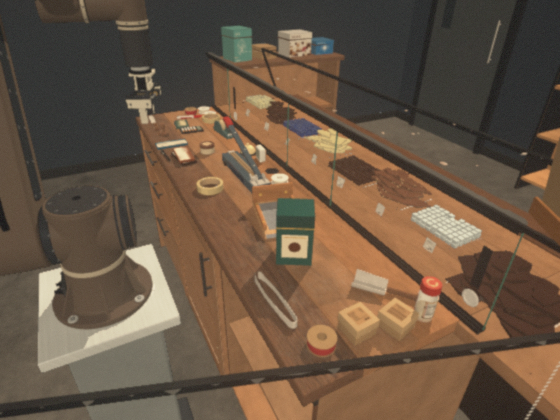

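View pics/top0.png

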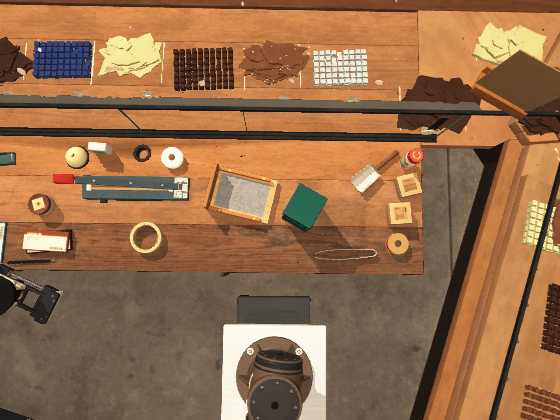

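The scene shows the green carton (280-313, 200-263) in front of the tray. The top view shows the tray at (207-278, 165-225) and the carton at (283-327, 184-230). The tongs lie at (315-378, 255) and the scoop at (350-400, 150-190).

```bash
cat > h.py <<'E'
import cv2, numpy as np
def cam(c):
    return c["K"],cv2.Rodrigues(c["rvec"])[0],np.ravel(c["tvec"])
def ray(c,px,z):
    K,R,t=cam(c); px=np.atleast_2d(px).astype(float)
    d=(R.T@np.linalg.inv(K)@np.c_[px,np.ones(len(px))].T).T; o=-R.T@t
    return o+d*((z-o[2])/d[:,2])[:,None]
def proj(c,P):
    return cv2.projectPoints(np.atleast_2d(P).astype(float),np.array(c["rvec"]),np.array(c["tvec"]),c["K"],None)[0][:,0]
def green(im):
    h=cv2.cvtColor(im,cv2.COLOR_BGR2HSV); return cv2.inRange(h,(65,90,20),(100,255,160))
E
python3 - <<'E'
import cv2,pickle
from h import *
c=pickle.load(open("top0.pkl","rb")); im=c["image"]
cv2.imwrite("pics/topcrop.png",cv2.resize(im[150:250,200:333],None,fx=6,fy=6,interpolation=cv2.INTER_CUBIC))
m=green(im); m[:, :275]=0; m[:,335:]=0; m[:175]=0; m[240:]=0
cs=max(cv2.findContours(m,0,2)[0],key=cv2.contourArea)
print(cv2.contourArea(cs), cv2.approxPolyDP(cs,3,True)[:,0].tolist())
b=cv2.boxPoints(cv2.minAreaRect(cs)); print(b, ray(c,b,.165).round(4))
E
```

```text
1155.0 [[300, 184], [283, 218], [305, 231], [326, 199]]
[[280.      216.99997]
 [299.5077  182.86151]
 [326.75385 198.43076]
 [307.24615 232.56921]] [[ 0.472  -0.0109  0.165 ]
 [ 0.5701 -0.0652  0.165 ]
 [ 0.5266 -0.1428  0.165 ]
 [ 0.4291 -0.0879  0.165 ]]
```

View pics/topcrop.png

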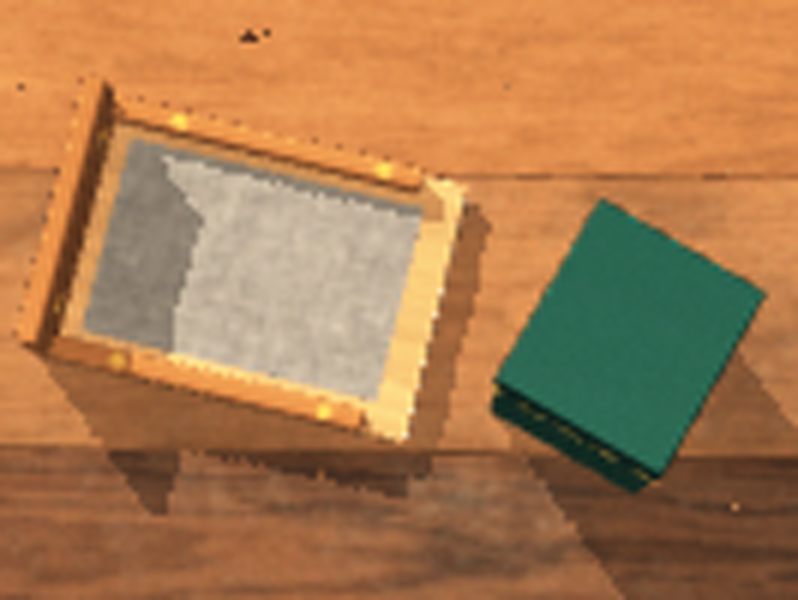

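The crop shows the lid corners at (601,198), (767,293), (662,480) and (497,381). The tray's front edge runs (465,187)-(408,440), and the end wall's top outer corners are at (103,82) and (25,345).

Run:
```python
import pickle
from h import *
c=pickle.load(open("top0.pkl","rb"))
f=lambda a:(np.array(a)+.5)/6-.5+[200,150]
F=ray(c,f([(465,187),(408,440)]),.018)[:,:2]; W=ray(c,f([(103,82),(25,345)]),.078)[:,:2]
R_=ray(c,f([(425,172),(360,428)]),.034)[:,:2]
L=ray(c,f([(601,198),(767,293),(662,480),(497,381)]),.165)[:,:2]
print("F",F,np.linalg.norm(F[0]-F[1]));print("W",W,np.linalg.norm(W[0]-W[1]),"len",np.linalg.norm(W.mean(0)-F.mean(0)))
d=W.mean(0)-F.mean(0); print("axis",np.degrees(np.arctan2(d[1],d[0])))
for A in(F,W): e=A[1]-A[0]; print("cross+90",np.degrees(np.arctan2(e[1],e[0])),)
o=F.mean(0)
print("lid",L,L.mean(0)); 
for i in range(4):
    e=L[(i+1)%4]-L[i]; print(np.linalg.norm(e),np.degrees(np.arctan2(e[1],e[0])))
```

```text
F [[ 0.60100471 -0.00287316]
 [ 0.46631729  0.02528168]] 0.1375986784877344
W [[0.64180364 0.18230552]
 [0.50682517 0.21758698]] 0.13951333065270174 len 0.19307055011701266
axis 77.84468632199483
cross+90 168.19299934088775
cross+90 165.35143302723492
lid [[ 0.57095055 -0.06587002]
 [ 0.52666083 -0.14464778]
 [ 0.43761235 -0.09535207]
 [ 0.48313108 -0.01755645]] [ 0.5045887  -0.08085658]
0.09037430669931927 -119.34517138205608
0.10178260634039843 151.0318385350123
0.090133862148823 59.66781557945226
0.1002320321761668 -28.81723405021875
```

Call:
send_rows(steps=[{"dp": [53, 31, -4], "roll": 0.16}, {"dp": [106, 62, -8], "roll": 0.32}, {"dp": [160, 93, -12], "roll": 0.48}, {"dp": [213, 124, -16], "roll": 0.64}, {"dp": [266, 156, -20], "roll": 0.8}])

```text
invalid input
```

```bash
cat >> h.py <<'E'
def to(s,pos,yaw=None):
    "shift in tool axes (mm) and roll (rad) from state s to a world TCP position and yaw"
    y=np.radians(s["eef_rot"][2]); c,n=np.cos(y),np.sin(y)
    d=np.array(pos)-s["tcp_pos"]
    ro=0 if yaw is None else -((yaw-s["eef_rot"][2]+180)%360-180)
    print("now",s["time_s"],s["tcp_pos"].round(4),"yaw",round(s["eef_rot"][2],2),"F",s["contact_force"].round(1),
      "-> dp",(1e3*np.array([d[0]*c+d[1]*n,d[0]*n-d[1]*c,-d[2]])).round(1),"roll",round(np.radians(ro),3))
O=np.array([.5337,.0112]); A=np.radians(77.6)
def tray(x,y,z): return [*(O+x*np.array([np.cos(A),np.sin(A)])+y*np.array([-np.sin(A),np.cos(A)])),z]
E
python3 - <<'E'
from plant import r
from h import *
to(r.get_state(),[.50,.10,.30],-102.4)
E
```

```text
now 0.1 [0.2682 0.619  0.2397] yaw -23.43 F [1.3 0.1 0.3] -> dp [419.1 384.  -60.3] roll 1.378
```

Call:
send_rows(steps=[{"dp": [53, 31, -4], "roll": 0.16, "jaw": 40}, {"dp": [106, 62, -8], "roll": 0.32, "jaw": 40}, {"dp": [160, 93, -12], "roll": 0.48, "jaw": 40}, {"dp": [213, 124, -16], "roll": 0.64, "jaw": 40}, {"dp": [266, 156, -20], "roll": 0.8, "jaw": 40}])

```text
time_s: 0.72
tcp_pos: [0.4511, 0.3687, 0.2605]
eef_rot: [180.0, -0.0, -69.5]
contact_force: [1.2, -0.0, 0.2]
gripper_width: 0.0431
gripper_force: 0.0
```

Run:
```python
from plant import r
from h import *
to(r.get_state(),[.50,.10,.30],-102.4)
```

```text
now 0.725 [0.4511 0.3687 0.2605] yaw -69.54 F [ 1.2 -0.   0.2] -> dp [268.8  48.1 -39.5] roll 0.573
```

Call:
send_rows(steps=[{"dp": [54, 10, -8], "roll": 0.12, "jaw": 30}, {"dp": [108, 20, -16], "roll": 0.24, "jaw": 30}, {"dp": [162, 30, -24], "roll": 0.36, "jaw": 30}, {"dp": [216, 40, -32], "roll": 0.48, "jaw": 30}, {"dp": [269, 48, -40], "roll": 0.573, "jaw": 30}])

```text
time_s: 1.35
tcp_pos: [0.5005, 0.1001, 0.3008]
eef_rot: [180.0, 0.0, -102.3]
contact_force: [1.6, 0.7, 0.0]
gripper_width: 0.0262
gripper_force: 0.0
```

Run:
```python
from plant import r
from h import *
import pickle
c=r.capture("wrist"); pickle.dump(c,open("w1.pkl","wb")); cv2.imwrite("pics/w1.png",c["image"])
R=cam(c)[1]; print((-R.T@cam(c)[2]).round(3), R[2].round(2))
to(r.get_state(),[.489,-.20,.30],-102.4)
```

```text
[0.485 0.023 0.444] [ 0.06  0.28 -0.96]
now 1.4 [0.5013 0.0958 0.302 ] yaw -102.61 F [-0.1 -4.3  1.5] -> dp [291.4 -52.6   2. ] roll -0.004
```

View pics/w1.png

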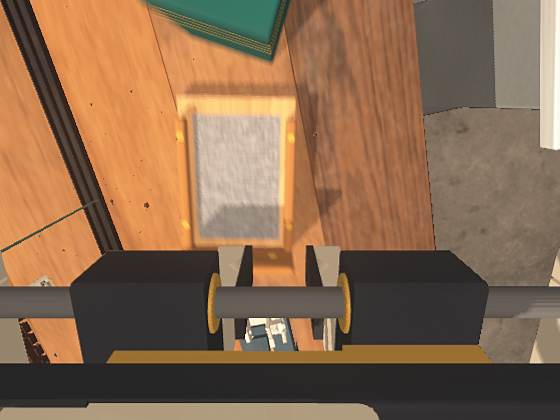

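The wrist view shows the tray, with its front edge at about (177,95)-(297,97) and its end wall near row 240. The carton is at the top, centred near (230,25), and the fingers are at rows 245-365.

Run:
```python
from plant import r
from h import *
import pickle
c=pickle.load(open("w1.pkl","rb")); im=c["image"]
F=ray(c,[(177,95),(297,97)],.018)[:,:2]; e=F[1]-F[0]
print(F,F.mean(0),np.linalg.norm(e),np.degrees(np.arctan2(e[1],e[0]))-90)
# felt bed (grey) and its long axis
h=cv2.cvtColor(im,cv2.COLOR_BGR2HSV); m=cv2.inRange(h,(0,0,60),(180,60,255)); m[:90]=0;m[243:]=0;m[:,:180]=0;m[:,310:]=0
m=cv2.morphologyEx(m,2,np.ones((5,5)))
cs=max(cv2.findContours(m,0,2)[0],key=cv2.contourArea); b=cv2.boxPoints(cv2.minAreaRect(cs)); B=ray(c,b,.018)[:,:2]
print(b.round(),B.round(4))
for i in range(4):
    e=B[(i+1)%4]-B[i]; print(np.linalg.norm(e).round(4),np.degrees(np.arctan2(e[1],e[0])).round(1))
print(B.mean(0))
print(proj(c,[tray(0,-.071,.018),tray(0,.071,.018)]))
```

```text
[[ 0.60021489 -0.00906631]
 [ 0.46269916  0.0232981 ]] [0.53145702 0.0071159 ] 0.14127289441557275 76.75641226904
[[194. 117.]
 [279. 117.]
 [279. 236.]
 [194. 236.]] [[0.5878 0.0194]
 [0.4883 0.0411]
 [0.521  0.1907]
 [0.6311 0.1666]]
0.1018 167.7
0.1531 77.7
0.1127 -12.3
0.1535 -106.4
[0.55702912 0.10442794]
[[175.96547171  99.89212683]
 [296.15451821 100.04055423]]
```

Call:
send_rows(steps=[{"dp": [60, -11, 0], "roll": 0, "jaw": 30}, {"dp": [120, -22, 0], "roll": 0, "jaw": 30}, {"dp": [180, -33, 0], "roll": 0, "jaw": 30}, {"dp": [240, -44, 0], "roll": 0, "jaw": 30}, {"dp": [291, -53, 0], "roll": 0, "jaw": 30}])

```text
time_s: 2.02
tcp_pos: [0.4911, -0.1958, 0.3004]
eef_rot: [180.0, 0.0, -102.1]
contact_force: [1.5, 0.7, -0.7]
gripper_width: 0.026
gripper_force: 0.0
```

Run:
```python
from plant import r
from h import *
import pickle
c=r.capture("wrist"); c=r.capture("wrist");pickle.dump(c,open("w2.pkl","wb")); cv2.imwrite("pics/w2.png",c["image"])
c=r.capture("top"); pickle.dump(c,open("top1.pkl","wb"))
to(r.get_state(),tray(-.215,.005,.03),-102.4)
```

```text
now 2.175 [ 0.4909 -0.1958  0.2999] yaw -102.33 F [ 0.4  0.2 -0.4] -> dp [  3.6   7.7 269.9] roll 0.001
```

View pics/w2.png

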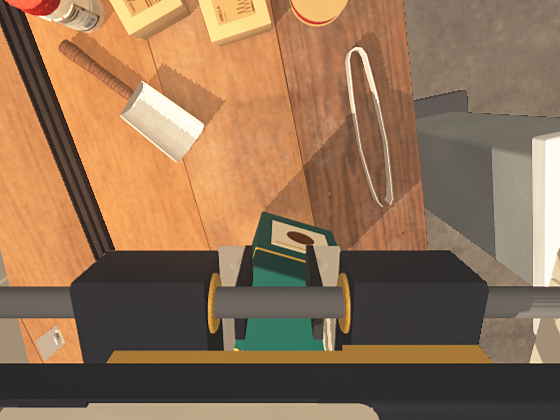

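The wrist view shows the carton below the fingers with its label at (295,235). The tongs' near tip is at (385,205), the scoop blade at (120-205, 85-160), and the kraft boxes at the top.

```bash
sed -i 's/^O=.*/O=np.array([.532,.008]); A=np.radians(77.4)/' h.py
cat >> h.py <<'E'
def inv(P):
    P=np.atleast_2d(P); d=P[:,:2]-O; u=np.array([np.cos(A),np.sin(A)]); v=np.array([-u[1],u[0]])
    return np.c_[d@u,d@v,P[:,2:]]
E
python3 - <<'E'
from plant import r
from h import *
import pickle
c=pickle.load(open("w2.pkl","rb"))
print("tongs,scoop",inv(ray(c,[(385,205),(190,160),(205,130)],0.0)).round(3), inv(ray(c,[(190,160),(205,130)],0.03)).round(3))
to(r.get_state(),tray(-.220,0.0,.08),-102.6)
E
```

```text
tongs,scoop [[-0.158  0.138  0.   ]
 [-0.217 -0.12   0.   ]
 [-0.255 -0.099  0.   ]] [[-0.222 -0.112  0.03 ]
 [-0.258 -0.092  0.03 ]]
now 2.175 [ 0.4909 -0.1958  0.2999] yaw -102.33 F [ 0.4  0.2 -0.4] -> dp [ 12.1   4.4 219.9] roll 0.005
```

Call:
send_rows(steps=[{"dp": [8, 10, 45], "roll": 0.005, "jaw": 20}, {"dp": [12, 19, 90], "roll": 0.005, "jaw": 20}, {"dp": [12, 19, 135], "roll": 0.005, "jaw": 20}, {"dp": [12, 19, 180], "roll": 0.005, "jaw": 20}, {"dp": [12, 19, 220], "roll": 0.005, "jaw": 20}])

```text
time_s: 2.8
tcp_pos: [0.4704, -0.2004, 0.0792]
eef_rot: [180.0, 0.0, -102.3]
contact_force: [0.1, -0.0, -1.1]
gripper_width: 0.0179
gripper_force: 0.0
```

Call:
send_rows(steps=[{"dp": [0, 0, 15], "roll": 0, "jaw": 20}, {"dp": [0, 0, 30], "roll": 0, "jaw": 20}, {"dp": [0, 0, 45], "roll": 0, "jaw": 20}, {"dp": [0, 0, 58], "roll": 0, "jaw": 20}, {"dp": [0, 0, 61], "roll": 0, "jaw": 20}])

```text
time_s: 3.42
tcp_pos: [0.4702, -0.2015, 0.0189]
eef_rot: [179.9, -0.0, -102.4]
contact_force: [0.2, -0.6, -0.5]
gripper_width: 0.0177
gripper_force: 0.0
```

Run:
```python
from plant import r
from h import *
s=r.get_state(); to(s,tray(-.129,.015,.018),-102.6); print(inv(s["tcp_pos"]))
```

```text
now 3.425 [ 0.4702 -0.2015  0.0189] yaw -102.39 F [ 0.2 -0.6 -0.5] -> dp [-88.9   0.1   0.9] roll 0.004
[[-0.21793237  0.01459229  0.01891101]]
```

Call:
send_rows(steps=[{"dp": [-8, 0, 1], "roll": 0.003, "jaw": 20}, {"dp": [-15, 0, 1], "roll": 0.003, "jaw": 20}, {"dp": [-22, 0, 1], "roll": 0.003, "jaw": 20}, {"dp": [-28, 0, 1], "roll": 0.003, "jaw": 20}, {"dp": [-34, 0, 1], "roll": 0.003, "jaw": 20}])

```text
time_s: 4.05
tcp_pos: [0.4782, -0.1679, 0.0188]
eef_rot: [-180.0, 0.0, -102.5]
contact_force: [-0.0, -1.9, 0.6]
gripper_width: 0.0178
gripper_force: 0.5
```

Call:
send_rows(steps=[{"dp": [-4, 0, 0], "roll": 0, "jaw": 20}, {"dp": [-8, 0, 0], "roll": 0, "jaw": 20}, {"dp": [-12, 0, 0], "roll": 0, "jaw": 20}])

```text
time_s: 4.42
tcp_pos: [0.4805, -0.1564, 0.0186]
eef_rot: [-180.0, -0.0, -102.6]
contact_force: [0.6, -2.0, 1.2]
gripper_width: 0.0173
gripper_force: 0.5
```

```bash
cat >> h.py <<'E'
import pickle
def lid(c,z=.165):
    m=green(c["image"]); m[:, :200]=0; m[:,345:]=0; m[:165]=0; m[250:]=0
    g=cv2.cvtColor(c["image"],cv2.COLOR_BGR2HSV)[...,2]; m[g<85]=0
    cs=max(cv2.findContours(m,0,2)[0],key=cv2.contourArea); q=cv2.minAreaRect(cs)
    B=inv(ray(c,cv2.boxPoints(q),z)); print("lid ctr",B.mean(0).round(4),"area",cv2.contourArea(cs))
    for i in range(2):
        e=B[(i+1)%4]-B[i]; print("  side",np.linalg.norm(e).round(4),"ang vs tray",np.degrees(np.arctan2(e[1],e[0])).round(1))
E
python3 - <<'E'
from plant import r
from h import *
print("before"); lid(pickle.load(open("top0.pkl","rb")))
s=r.get_state(); print(inv(s["tcp_pos"]),s["contact_force"])
c=r.capture("top"); lid(c); cv2.imwrite("pics/t2.png",cv2.resize(c["image"][150:250,200:333],None,fx=6,fy=6,interpolation=2))
E
```

```text
before
lid ctr [-0.0916  0.0065  0.165 ] area 1021.5
  side 0.0982 ang vs tray -106.3
  side 0.0886 ang vs tray 163.3
[[-0.17170629  0.01434517  0.01859962]] [ 0.55946032 -2.00343256  1.23892852]
lid ctr [-0.0554 -0.0421  0.165 ] area 23.0
  side 0.0284 ang vs tray -166.6
  side 0.0115 ang vs tray 103.0
```

Run:
```python
from plant import r
from h import *
a=r.capture("scene"); w=r.capture("wrist"); t=r.capture("top")
pickle.dump(a,open("s2.pkl","wb"))
I=[cv2.resize(a["image"][140:290,190:390],(400,300),interpolation=2), cv2.resize(t["image"][150:250,200:333],(400,300),interpolation=2)]
J=cv2.resize(w["image"],(400,300)); 
cv2.imwrite("pics/c3.png",np.vstack([np.hstack(I),np.hstack([J,np.zeros_like(J)])]))
```

```text
(no output)
```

View pics/c3.png

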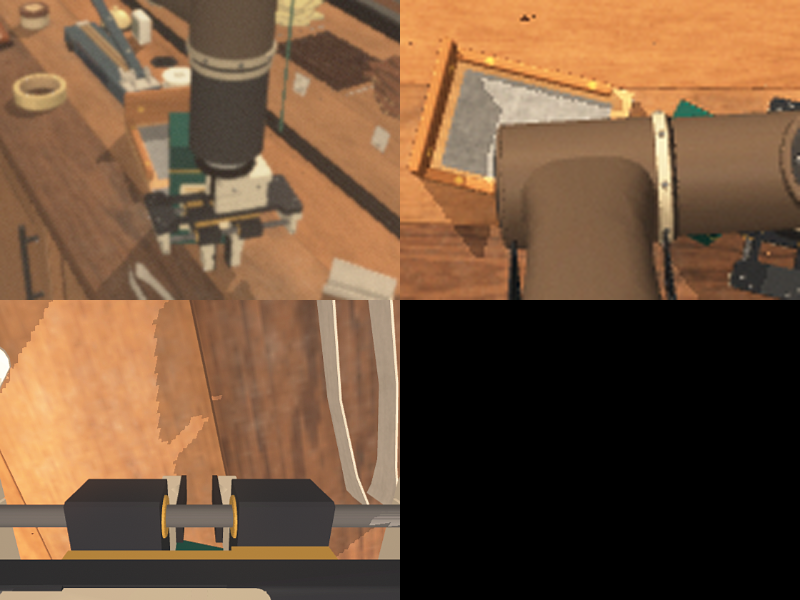

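The carton is upright and moving ahead of the gripper, seen at (170-200, 115-180) in the upper left. The push force is about 2 N, which fits sliding.

Call:
send_rows(steps=[{"dp": [-4, 0, 0], "roll": 0, "jaw": 20}, {"dp": [-8, 0, 0], "roll": 0, "jaw": 20}, {"dp": [-12, 0, 0], "roll": 0, "jaw": 20}, {"dp": [-16, 0, 0], "roll": 0, "jaw": 20}, {"dp": [-20, 0, 0], "roll": 0, "jaw": 20}])

```text
time_s: 5.25
tcp_pos: [0.4849, -0.1367, 0.0186]
eef_rot: [-180.0, 0.0, -102.5]
contact_force: [2.0, -1.2, -0.3]
gripper_width: 0.0178
gripper_force: 0.5
```

```bash
cat > look.py <<'E'
from plant import r
from h import *
import sys
s=r.get_state(); print(inv(s["tcp_pos"]).round(4),s["eef_rot"][2],"F",s["contact_force"].round(1),"M",s["moment"].round(2))
a=r.capture("scene"); pickle.dump(a,open(sys.argv[1]+".pkl","wb"))
m=green(a["image"]); m[:150]=0; m[280:]=0; m[:,:240]=0; m[:,330:]=0
cs=max(cv2.findContours(m,0,2)[0],key=cv2.contourArea)
print(cv2.boundingRect(cs)); print(cv2.approxPolyDP(cs,2,True)[:,0].tolist())
E
python3 look.py s3
```

```text
[[-0.1515  0.0144  0.0186]] -102.5382627562535 F [ 2.  -1.2 -0.3] M [-0.31 -0.27 -0.11]
(278, 208, 1, 1)
[[278, 208]]
```

Call:
send_rows(steps=[{"dp": [-3, 0, 0], "roll": 0, "jaw": 20}, {"dp": [-6, 0, 0], "roll": 0, "jaw": 20}, {"dp": [-9, 0, 0], "roll": 0, "jaw": 20}, {"dp": [-12, 0, 0], "roll": 0, "jaw": 20}, {"dp": [-14, 0, 0], "roll": 0, "jaw": 20}])

```text
time_s: 5.92
tcp_pos: [0.4879, -0.1232, 0.0186]
eef_rot: [-180.0, -0.0, -102.5]
contact_force: [-0.5, -1.6, -0.2]
gripper_width: 0.0177
gripper_force: 0.4
```

```bash
sed -i 's/(65,90,20),(100,255,160)/(70,70,12),(100,255,170)/' h.py; python3 look.py s4
python3 - <<'E'
import pickle,cv2,numpy as np
a=pickle.load(open("s4.pkl","rb"))["image"]
cv2.imwrite("pics/s4.png",cv2.resize(a[150:270,220:380],(800,600),interpolation=2))
E
```

```text
[[-0.1376  0.0144  0.0186]] -102.53837561608117 F [-0.5 -1.6 -0.2] M [-0.32 -0.13 -0.06]
(270, 194, 12, 16)
[[270, 195], [275, 208], [281, 208], [279, 194]]
```

View pics/s4.png

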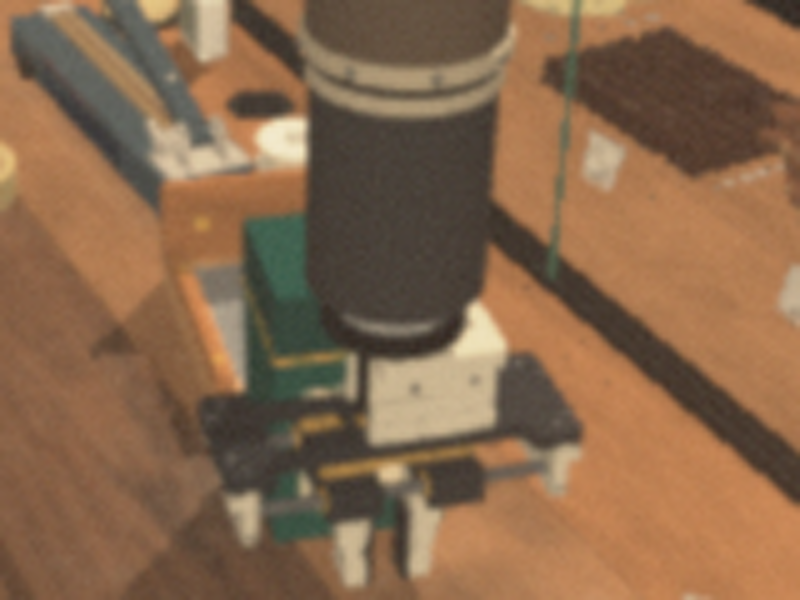

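The carton stands upright, lid at (245-330, 215-320) in the crop, about flush against the gripper's plate. I'll creep on until the tray blocks it.

Call:
send_rows(steps=[{"dp": [-2, 0, 0], "roll": 0, "jaw": 20}, {"dp": [-4, 0, 0], "roll": 0, "jaw": 20}, {"dp": [-6, 0, 0], "roll": 0, "jaw": 20}, {"dp": [-7, 0, 0], "roll": 0, "jaw": 20}])

```text
time_s: 6.48
tcp_pos: [0.4892, -0.1165, 0.0185]
eef_rot: [180.0, -0.0, -102.5]
contact_force: [0.1, -1.6, 0.4]
gripper_width: 0.0175
gripper_force: 1.0
```

```bash
python3 look.py s5
```

```text
[[-0.1308  0.0146  0.0185]] -102.54221419800793 F [ 0.1 -1.6  0.4] M [-0.48 -0.04 -0.04]
(269, 193, 12, 16)
[[269, 194], [275, 208], [280, 208], [279, 194]]
```

Run:
```python
from h import *
for n in("s4","s5"):
    a=pickle.load(open(n+".pkl","rb"))
    print(inv(ray(a,[(269,194.5),(274.5,213.5)],.165)).round(4))
a=pickle.load(open("s5.pkl","rb")); cv2.imwrite("pics/z.png",a["image"])
im=a["image"]; 
g=im[:,:,:].astype(int)
for row in (196,199,202,205,208,211): print(row,[ (x,tuple(g[row,x])) for x in range(266,277)])
```

```text
[[-0.0108  0.0606  0.165 ]
 [-0.1107  0.0695  0.165 ]]
[[-0.0108  0.0606  0.165 ]
 [-0.1107  0.0695  0.165 ]]
196 [(266, (np.int64(60), np.int64(96), np.int64(140))), (267, (np.int64(55), np.int64(76), np.int64(95))), (268, (np.int64(62), np.int64(73), np.int64(64))), (269, (np.int64(70), np.int64(88), np.int64(62))), (270, (np.int64(80), np.int64(96), np.int64(68))), (271, (np.int64(78), np.int64(96), np.int64(63))), (272, (np.int64(80), np.int64(98), np.int64(66))), (273, (np.int64(79), np.int64(96), np.int64(65))), (274, (np.int64(81), np.int64(101), np.int64(68))), (275, (np.int64(77), np.int64(97), np.int64(65))), (276, (np.int64(80), np.int64(98), np.int64(66)))]
199 [(266, (np.int64(62), np.int64(97), np.int64(145))), (267, (np.int64(58), np.int64(79), np.int64(99))), (268, (np.int64(55), np.int64(65), np.int64(66))), (269, (np.int64(57), np.int64(67), np.int64(57))), (270, (np.int64(63), np.int64(78), np.int64(58))), (271, (np.int64(75), np.int64(91), np.int64(63))), (272, (np.int64(78), np.int64(94), np.int64(64))), (273, (np.int64(80), np.int64(96), np.int64(64))), (274, (n
[... 1725 characters left out ...]
int64(72), np.int64(59))), (275, (np.int64(72), np.int64(88), np.int64(62))), (276, (np.int64(74), np.int64(91), np.int64(60)))]
211 [(266, (np.int64(129), np.int64(147), np.int64(159))), (267, (np.int64(109), np.int64(125), np.int64(132))), (268, (np.int64(79), np.int64(91), np.int64(88))), (269, (np.int64(58), np.int64(77), np.int64(76))), (270, (np.int64(54), np.int64(76), np.int64(80))), (271, (np.int64(52), np.int64(68), np.int64(65))), (272, (np.int64(50), np.int64(59), np.int64(53))), (273, (np.int64(54), np.int64(62), np.int64(58))), (274, (np.int64(55), np.int64(64), np.int64(56))), (275, (np.int64(57), np.int64(68), np.int64(54))), (276, (np.int64(61), np.int64(72), np.int64(60)))]
```

Call:
send_rows(steps=[{"dp": [-1.5, 0, 0], "roll": 0, "jaw": 20}, {"dp": [-3, 0, 0], "roll": 0, "jaw": 20}, {"dp": [-4.5, 0, 0], "roll": 0, "jaw": 20}, {"dp": [-6, 0, 0], "roll": 0, "jaw": 20}])

```text
time_s: 7.02
tcp_pos: [0.4904, -0.1109, 0.0186]
eef_rot: [180.0, -0.0, -102.5]
contact_force: [-3.2, -11.2, 6.4]
gripper_width: 0.018
gripper_force: 5.5
```

```bash
python3 look.py s6; python3 -c "
from plant import r
print(r.get_state()['joints'])"
```

```text
[[-0.1251  0.0147  0.0186]] -102.54908066935151 F [ -3.2 -11.2   6.4] M [-2.95  0.5  -0.29]
(269, 192, 11, 16)
[[269, 193], [274, 206], [278, 207], [278, 193]]
[ 9.69634637e+00  1.97049817e+01 -3.58860344e+01  3.52487573e-02
 -3.44446690e+01 -2.22826482e+01]
```

Call:
send_rows(steps=[{"dp": [5, 0, 0], "roll": 0, "jaw": 20}, {"dp": [25, 0, 0], "roll": 0, "jaw": 20}, {"dp": [35, 0, -50], "roll": 0, "jaw": 20}, {"dp": [35, 0, -112], "roll": 0, "jaw": 20}, {"dp": [35, 0, -174], "roll": 0, "jaw": 20}])

```text
time_s: 7.7
tcp_pos: [0.4828, -0.145, 0.1944]
eef_rot: [180.0, 0.0, -102.6]
contact_force: [1.1, 0.9, -0.2]
gripper_width: 0.0174
gripper_force: 0.0
```

Call:
send_rows(steps=[{"dp": [30, 10, -40], "roll": 0.18, "jaw": 20}, {"dp": [20, 30, -60], "roll": 0.36, "jaw": 20}, {"dp": [0, 50, -60], "roll": 0.54, "jaw": 20}, {"dp": [-30, 70, -60], "roll": 0.72, "jaw": 20}, {"dp": [-60, 90, -60], "roll": 0.9, "jaw": 20}])

```text
time_s: 8.32
tcp_pos: [0.4078, -0.0659, 0.2527]
eef_rot: [180.0, 0.1, -154.5]
contact_force: [0.2, 0.9, 0.6]
gripper_width: 0.0172
gripper_force: 0.0
```

Run:
```python
from plant import r
from h import *
s=r.get_state(); print(inv(s["tcp_pos"]))
to(s,tray(-.045,.122,.25),167.4)
c=r.capture("top");c=r.capture("top"); pickle.dump(c,open("t7.pkl","wb")); lid(c); cv2.imwrite("pics/t7.png",cv2.resize(c["image"][150:250,200:333],None,fx=6,fy=6,interpolation=2))
```

```text
[[-0.09924805  0.10509806  0.25266819]]
now 8.325 [ 0.4078 -0.0659  0.2527] yaw -154.48 F [0.2 0.9 0.6] -> dp [-20.2  53.1   2.7] roll 0.665
lid ctr [-0.0419  0.0134  0.165 ] area 741.0
  side 0.0975 ang vs tray -90.5
  side 0.0874 ang vs tray 179.2
```

View pics/t7.png

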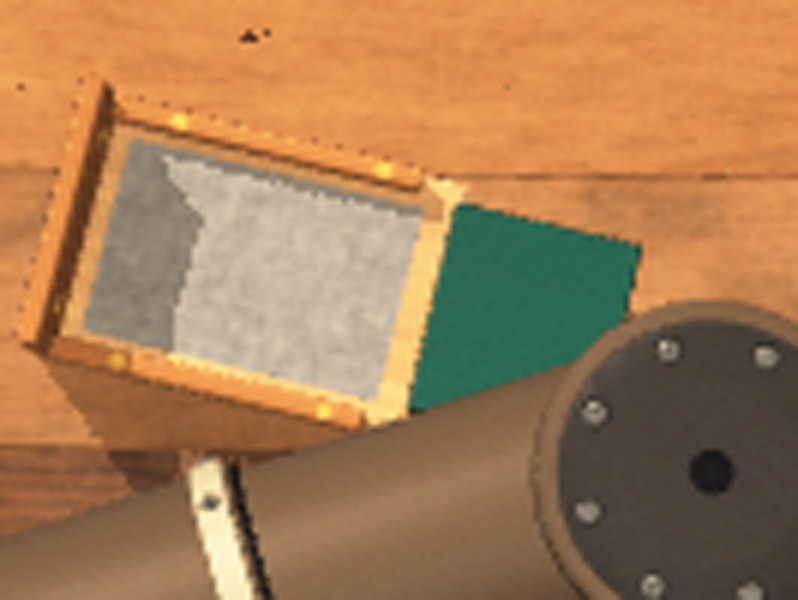

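The lid is square against the tray front: back edge (459,203)-(412,410), far side edge (459,203)-(640,240). The arm covers its near corner.

Run:
```python
from h import *
c=pickle.load(open("t7.pkl","rb")); f=lambda a:(np.array(a)+.5)/6-.5+[200,150]
P=inv(ray(c,f([(459,203),(640,240),(414,405)]),.165)); print(P.round(4)); e=P[1]-P[0]; print(np.degrees(np.arctan2(e[1],e[0]))); e=P[2]-P[0]; print(np.degrees(np.arctan2(e[1],e[0])))
print("tray top: front corners",inv(ray(c,f([(465,187),(408,440)]),.018)).round(4),"rails fr",inv(ray(c,f([(428,176),(363,425)]),.034)).round(4),"wall",inv(ray(c,f([(103,82),(25,345)]),.078)).round(4))
```

```text
[[ 0.0013 -0.0361  0.165 ]
 [-0.0861 -0.0388  0.165 ]
 [-0.0003  0.0621  0.165 ]]
-178.24993980603017
90.93483610091506
tray top: front corners [[ 0.0044 -0.0697  0.018 ]
 [ 0.0025  0.0679  0.018 ]] rails fr [[ 0.0242 -0.0681  0.034 ]
 [ 0.0266  0.0669  0.034 ]] wall [[ 0.1941 -0.0691  0.078 ]
 [ 0.199   0.0703  0.078 ]]
```

Call:
send_rows(steps=[{"dp": [-4, 12, 1], "roll": 0.17, "jaw": 20}, {"dp": [-8, 24, 2], "roll": 0.34, "jaw": 20}, {"dp": [-13, 36, 3], "roll": 0.51, "jaw": 20}, {"dp": [-20, 53, 3], "roll": 0.665, "jaw": 20}, {"dp": [-20, 53, 3], "roll": 0.665, "jaw": 20}])

```text
time_s: 9.05
tcp_pos: [0.4033, -0.0099, 0.2496]
eef_rot: [180.0, 0.0, 168.0]
contact_force: [0.5, -0.1, 0.5]
gripper_width: 0.0174
gripper_force: 0.0
```

Run:
```python
from plant import r
from h import *
s=r.get_state(); print(inv(s["tcp_pos"]),s["joints"].round(1))
to(s,tray(-.045,.120,.018),167.4)
```

```text
[[-0.04551645  0.12169984  0.24958876]] [  27.    -6.8  -30.    -0.   -66.8 -129. ]
now 9.05 [ 0.4033 -0.0099  0.2496] yaw 167.97 F [ 0.5 -0.1  0.5] -> dp [ -1.7   0.5 231.6] roll 0.01
```

Call:
send_rows(steps=[{"dp": [0, 0, 55], "roll": 0.01, "jaw": 20}, {"dp": [0, 0, 110], "roll": 0.01, "jaw": 20}, {"dp": [0, 0, 165], "roll": 0.01, "jaw": 20}, {"dp": [0, 0, 215], "roll": 0.01, "jaw": 20}, {"dp": [0, 0, 231], "roll": 0.01, "jaw": 20}])

```text
time_s: 9.68
tcp_pos: [0.4015, -0.0118, 0.016]
eef_rot: [-179.8, -0.2, 167.5]
contact_force: [0.5, -0.3, 0.6]
gripper_width: 0.0172
gripper_force: 0.0
```

Call:
send_rows(steps=[{"dp": [-6, 0, 0], "roll": 0, "jaw": 20}, {"dp": [-12, 0, 0], "roll": 0, "jaw": 20}, {"dp": [-16, 0, 0], "roll": 0, "jaw": 20}, {"dp": [-19, 0, 0], "roll": 0, "jaw": 20}, {"dp": [-22, 0, 0], "roll": 0, "jaw": 20}])

```text
time_s: 10.3
tcp_pos: [0.4244, -0.0154, 0.0189]
eef_rot: [180.0, -0.0, 167.2]
contact_force: [-2.2, 0.7, 1.0]
gripper_width: 0.0173
gripper_force: 0.8
```

```bash
cat > t.py <<'E'
from plant import r
from h import *
s=r.get_state(); print(inv(s["tcp_pos"]).round(4),"yaw",s["eef_rot"][2].round(2),"F",s["contact_force"].round(1))
c=r.capture("top"); pickle.dump(c,open("tl.pkl","wb")); m=green(c["image"]); m[:,:200]=0; m[:,345:]=0; m[:170]=0; m[250:]=0; g=cv2.cvtColor(c["image"],cv2.COLOR_BGR2HSV)[...,2]; m[g<85]=0
cs=max(cv2.findContours(m,0,1)[0],key=cv2.contourArea)[:,0]; P=inv(ray(c,cs,.165)); print("y range",P[:,1].min().round(4),P[:,1].max().round(4),"x",P[:,0].min().round(4),P[:,0].max().round(4))
a=P[(P[:,0]>-.075)&(P[:,0]<-.01)&(P[:,1]<0)]; k=np.polyfit(a[:,0],a[:,1],1); print("-y edge: y at x=-.045",np.polyval(k,-.045).round(4),"slope deg",np.degrees(k[0]).round(1))
E
python3 t.py
```

```text
[[-0.0463  0.0999  0.0189]] yaw 167.22 F [-2.2  0.7  1. ]
y range -0.0392 0.039 x -0.0863 0.0016
-y edge: y at x=-.045 -0.0378 slope deg -0.3
```

Call:
send_rows(steps=[{"dp": [-2.5, 0, 0], "roll": 0, "jaw": 20}, {"dp": [-5, 0, 0], "roll": 0, "jaw": 20}, {"dp": [-7.5, 0, 0], "roll": 0, "jaw": 20}, {"dp": [-9.5, 0, 0], "roll": 0, "jaw": 20}, {"dp": [-9.5, 0, 0], "roll": 0, "jaw": 20}])

```text
time_s: 10.98
tcp_pos: [0.4341, -0.0173, 0.0185]
eef_rot: [180.0, 0.0, 167.2]
contact_force: [-1.3, -0.1, -0.1]
gripper_width: 0.0176
gripper_force: 0.0
```

```bash
python3 t.py
```

```text
[[-0.046   0.09    0.0185]] yaw 167.22 F [-1.3 -0.1 -0.1]
y range -0.0493 0.0273 x -0.0863 0.0017
-y edge: y at x=-.045 -0.0479 slope deg -0.1
```

Call:
send_rows(steps=[{"dp": [8, 0, 0], "roll": 0, "jaw": 40}, {"dp": [18, 0, 0], "roll": 0, "jaw": 40}, {"dp": [18, 0, -60], "roll": 0, "jaw": 40}, {"dp": [18, 0, -120], "roll": 0, "jaw": 40}, {"dp": [18, 0, -180], "roll": 0, "jaw": 40}])

```text
time_s: 11.65
tcp_pos: [0.4152, -0.0134, 0.2005]
eef_rot: [180.0, 0.0, 167.2]
contact_force: [2.6, 1.4, -0.8]
gripper_width: 0.0349
gripper_force: 0.0
```

```bash
python3 - <<'E'
from plant import r
from h import *
s=r.get_state(); print(inv(s["tcp_pos"]),s["joints"].round(1))
to(s,tray(-.15,.06,.25),-102.6)
E
python3 t.py
```

```text
[[-0.04630761  0.1092961   0.20051525]] [  25.7   -3.   -33.4   -0.   -59.5 -128.4]
now 11.65 [ 0.4152 -0.0134  0.2005] yaw 167.25 F [ 2.6  1.4 -0.8] -> dp [ -49.6 -103.6  -49.5] roll -1.574
[[-0.0463  0.1093  0.2005]] yaw 167.25 F [ 2.6  1.4 -0.8]
y range -0.0483 0.0155 x -0.0863 0.0016
-y edge: y at x=-.045 -0.0291 slope deg -13.0
```

Call:
send_rows(steps=[{"dp": [0, -20, -40], "roll": -0.17, "jaw": 45}, {"dp": [0, -50, -50], "roll": -0.34, "jaw": 45}, {"dp": [-10, -80, -50], "roll": -0.51, "jaw": 45}, {"dp": [-30, -104, -50], "roll": -0.68, "jaw": 45}, {"dp": [-50, -104, -50], "roll": -0.85, "jaw": 45}])

```text
time_s: 12.32
tcp_pos: [0.4414, -0.1269, 0.2485]
eef_rot: [-180.0, 0.0, -143.8]
contact_force: [0.2, 0.4, 0.2]
gripper_width: 0.0395
gripper_force: 0.0
```

Run:
```python
from plant import r
from h import *
s=r.get_state(); print(inv(s["tcp_pos"]))
to(s,tray(-.16,.0,.20),-102.7)
```

```text
[[-0.15137708  0.05895105  0.24846752]]
now 12.325 [ 0.4414 -0.1269  0.2485] yaw -143.85 F [0.2 0.4 0.2] -> dp [-32.4 -50.   48.5] roll -0.718
```

Call:
send_rows(steps=[{"dp": [-8, -12, 0], "roll": -0.18, "jaw": 50}, {"dp": [-16, -25, 0], "roll": -0.36, "jaw": 50}, {"dp": [-24, -38, 10], "roll": -0.54, "jaw": 50}, {"dp": [-32, -50, 30], "roll": -0.718, "jaw": 50}, {"dp": [-32, -50, 48], "roll": -0.718, "jaw": 50}])

```text
time_s: 12.95
tcp_pos: [0.4973, -0.1473, 0.1994]
eef_rot: [180.0, -0.0, -102.8]
contact_force: [-0.5, 0.6, 0.2]
gripper_width: 0.044
gripper_force: 0.0
```

```bash
python3 - <<'E'
from plant import r
from h import *
c=r.capture("top"); c=r.capture("top"); m=green(c["image"]); m[:,:200]=0; m[:,345:]=0; m[:165]=0; m[250:]=0
s=r.get_state(); print(inv(s["tcp_pos"]), cv2.countNonZero(m))
to(s,tray(-.115,.0,.154),-102.6)
E
python3 t.py
```

```text
[[-0.15934285  0.00176965  0.19830597]] 100
now 13.05 [ 0.4955 -0.1471  0.1983] yaw -102.96 F [ 0.6 -0.2  0.9] -> dp [-44.4  -1.5  44.3] roll -0.006
[[-0.1593  0.0018  0.1983]] yaw -102.96 F [ 0.6 -0.2  0.9]
y range 0.0359 0.0496 x -0.0857 -0.0589Traceback (most recent call last):
  File "t.py", line 6, in <module>
    a=P[(P[:,0]>-.075)&(P[:,0]<-.01)&(P[:,1]<0)]; k=np.polyfit(a[:,0],a[:,1],1); print("-y edge: y at x=-.045",np.polyval(k,-.045).round(4),"slope deg",np.degrees(k[0]).round(1))
                                                    ~~~~~~~~~~^^^^^^^^^^^^^^^^^
    raise TypeError("expected non-empty vector for x")
TypeError: expected non-empty vector for x
```

Call:
send_rows(steps=[{"dp": [-10, -2, 25], "roll": -0.006, "jaw": 50}, {"dp": [-25, -2, 44], "roll": -0.006, "jaw": 50}, {"dp": [-40, -2, 44], "roll": -0.006, "jaw": 50}, {"dp": [-50, -2, 44], "roll": -0.006, "jaw": 50}, {"dp": [-56, -2, 44], "roll": -0.006, "jaw": 50}])

```text
time_s: 13.72
tcp_pos: [0.5125, -0.0927, 0.1578]
eef_rot: [-179.9, 0.0, -102.5]
contact_force: [0.5, -0.3, 0.1]
gripper_width: 0.0439
gripper_force: 0.0
```

Call:
send_rows(steps=[{"dp": [-5, 0, 0], "roll": 0, "jaw": 50}, {"dp": [-10, 0, 0], "roll": 0, "jaw": 50}, {"dp": [-15, 0, 0], "roll": 0, "jaw": 50}])

```text
time_s: 14.1
tcp_pos: [0.5151, -0.0789, 0.1569]
eef_rot: [-180.0, -0.0, -102.6]
contact_force: [-0.6, -2.1, 2.7]
gripper_width: 0.044
gripper_force: 1.3
```

Run:
```python
from plant import r
from h import *
s=r.get_state(); print(inv(s["tcp_pos"]),s["contact_force"],s["moment"])
```

```text
[[-0.08850216 -0.00248224  0.15687182]] [-0.59453607 -2.05204955  2.72625523] [-0.79075587  0.05611754 -0.16255726]
```

Call:
send_rows(steps=[{"dp": [-6, 0, 2], "roll": 0, "jaw": 50}, {"dp": [-12, 0, 2], "roll": 0, "jaw": 50}, {"dp": [-18, 0, 2], "roll": 0, "jaw": 50}, {"dp": [-24, 0, 2], "roll": 0, "jaw": 50}, {"dp": [-30, 0, 2], "roll": 0, "jaw": 50}])

```text
time_s: 14.72
tcp_pos: [0.5217, -0.049, 0.1546]
eef_rot: [-180.0, 0.0, -102.6]
contact_force: [-0.5, -1.1, 2.7]
gripper_width: 0.0438
gripper_force: 1.2
```

```bash
python3 look.py s9
python3 - <<'E'
import pickle,cv2,numpy as np
a=pickle.load(open("s9.pkl","rb"))["image"]
cv2.imwrite("pics/s9.png",cv2.resize(a[150:270,220:380],(800,600),interpolation=2))
E
```

```text
[[-0.0579 -0.0024  0.1546]] -102.58828088565521 F [-0.5 -1.1  2.7] M [-0.53  0.02 -0.04]
(278, 236, 1, 1)
[[278, 236]]
```

View pics/s9.png

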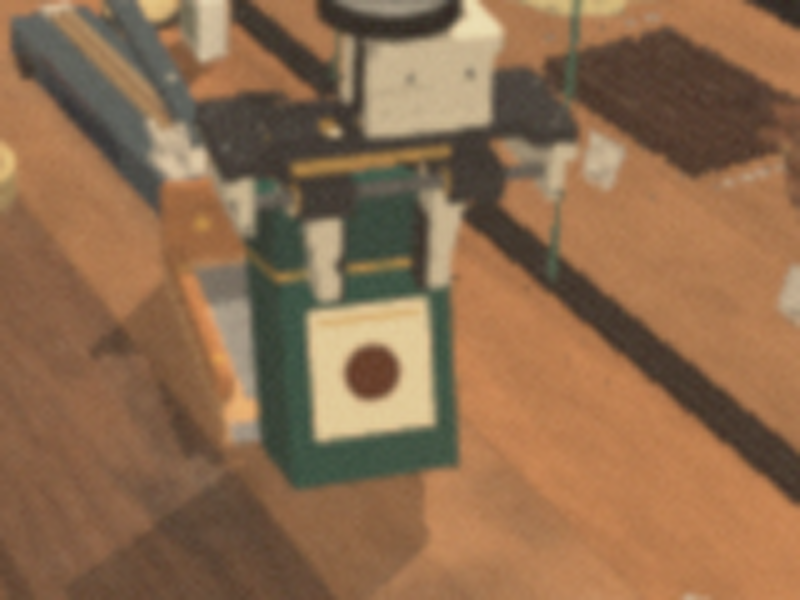

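The carton leans back over the tray edge, with the fingers just under the lid line at (320,290) and (440,280). It is straight and the foot is blocked, so I keep pushing.

Call:
send_rows(steps=[{"dp": [-6, 0, 0], "roll": 0, "jaw": 50}, {"dp": [-12, 0, 0], "roll": 0, "jaw": 50}, {"dp": [-18, 0, 0], "roll": 0, "jaw": 50}, {"dp": [-23, 0, 0], "roll": 0, "jaw": 50}, {"dp": [-28, 0, 0], "roll": 0, "jaw": 50}])

```text
time_s: 15.4
tcp_pos: [0.5277, -0.0217, 0.1544]
eef_rot: [180.0, 0.0, -102.6]
contact_force: [-0.0, 0.2, 0.5]
gripper_width: 0.044
gripper_force: 0.1
```

Call:
send_rows(steps=[{"dp": [-5, 0, 0], "roll": 0, "jaw": 50}, {"dp": [-10, 0, 0], "roll": 0, "jaw": 50}, {"dp": [-15, 0, 0], "roll": 0, "jaw": 50}])

```text
time_s: 15.78
tcp_pos: [0.531, -0.0072, 0.1545]
eef_rot: [180.0, -0.0, -102.6]
contact_force: [-0.3, 0.2, -0.6]
gripper_width: 0.0439
gripper_force: 0.0
```

Run:
```python
from plant import r
from h import *
s=r.get_state(); print(inv(s["tcp_pos"]),s["contact_force"],s["moment"])
a=r.capture("scene")["image"]
h=cv2.cvtColor(a,cv2.COLOR_BGR2HSV); g=cv2.inRange(h,(55,50,10),(100,255,200)); g[:150]=0;g[300:]=0;g[:,:220]=0;g[:,340:]=0
print("green box",cv2.boundingRect(g),cv2.countNonZero(g))
```

```text
[[-0.01505914 -0.00230256  0.15447845]] [-0.27606193  0.1715448  -0.57801695] [ 0.08305394 -0.05914388 -0.03469818]
green box (266, 186, 42, 57) 773
```

Call:
send_rows(steps=[{"dp": [40, 0, 0], "roll": 0, "jaw": 50}, {"dp": [90, 10, -20], "roll": 0, "jaw": 50}, {"dp": [150, 20, -40], "roll": 0, "jaw": 50}, {"dp": [210, 40, -40], "roll": 0, "jaw": 50}, {"dp": [255, 70, -40], "roll": 0, "jaw": 50}])

```text
time_s: 16.45
tcp_pos: [0.4062, -0.2428, 0.1949]
eef_rot: [-180.0, -0.0, -102.6]
contact_force: [0.4, 0.4, 0.9]
gripper_width: 0.0438
gripper_force: 0.0
```

```bash
cat > lie.py <<'E'
from plant import r
from h import *
s=r.get_state(); print(inv(s["tcp_pos"]).round(4),s["time_s"],s["contact_force"].round(1))
a=r.capture("scene");t=r.capture("top");t=r.capture("top");w=r.capture("wrist")
for n,c in(("scene",a),("top",t)):
    m=green(c["image"]); g=np.zeros_like(m); P=proj(c,[tray(x,y,z) for x in(-.05,.19) for y in(-.058,.058) for z in(.02,.11)])
    cv2.fillConvexPoly(g,cv2.convexHull(P.astype(np.int32)),255); m&=g; m=cv2.morphologyEx(m,2,np.ones((2,2),np.uint8))
    ys,xs=np.nonzero(m); Q=inv(ray(c,np.c_[xs,ys],.108)); print(n,len(xs),"x",np.percentile(Q[:,0],[0,1,99,100]).round(4),"y",np.percentile(Q[:,1],[0,1,99,100]).round(4))
    pickle.dump(c,open(n+"L.pkl","wb"))
I=[cv2.resize(a["image"][150:270,220:380],(400,300),interpolation=2), cv2.resize(t["image"][150:250,200:333],(400,300),interpolation=2)]
J=cv2.resize(w["image"],(400,300)); cv2.imwrite("pics/lie.png",np.vstack([np.hstack(I),np.hstack([J,J*0])]))
E
python3 lie.py
```

```text
[[-0.2722  0.068   0.1949]] 16.45 [0.4 0.4 0.9]
scene 4 x [0.0583 0.0583 0.0648 0.0649] y [0.0398 0.0399 0.0441 0.0442]
top 926 x [-0.0469 -0.0432  0.1145  0.1153] y [-0.0467 -0.0454  0.0583  0.0592]
```

```bash
cat > rect.py <<'E'
from h import *
import sys
t=pickle.load(open("topL.pkl","rb")); m=green(t["image"])
g=np.zeros_like(m); P=proj(t,[tray(x,y,z) for x in(-.12,.19) for y in(-.075,.075) for z in(.02,.11)])
cv2.fillConvexPoly(g,cv2.convexHull(P.astype(np.int32)),255); m&=g
h=cv2.cvtColor(t["image"],cv2.COLOR_BGR2HSV)[...,2]
cs=max(cv2.findContours(m,0,1)[0],key=cv2.contourArea)[:,0]; P=inv(ray(t,cs,.108))
R=cv2.minAreaRect((P[:,:2]*1000).astype(np.float32)); print(R); print(cv2.boxPoints(R).round(1).tolist())
for lo,hi in((-.03,.0),(.0,.03),(.03,.06),(.06,.1)):
    q=P[(P[:,0]>lo)&(P[:,0]<hi)]; print(lo,hi,"y",q[:,1].min().round(4),q[:,1].max().round(4))
for lo,hi in((-.04,-.01),(-.01,.02),(.02,.045)):
    q=P[(P[:,1]>lo)&(P[:,1]<hi)]; print(lo,hi,"x",q[:,0].min().round(4),q[:,0].max().round(4))
E
python3 rect.py
```

```text
((16.733013153076172, 4.7061309814453125), (104.8512954711914, 118.87213897705078), 89.2933120727539)
[[-43.29999923706055, -47.0], [75.5, -48.400001525878906], [76.80000305175781, 56.400001525878906], [-42.099998474121094, 57.900001525878906]]
-0.03 0.0 y -0.0473 -0.0246
0.0 0.03 y -0.0478 0.057
0.03 0.06 y -0.048 0.0567
0.06 0.1 y -0.0476 0.0566
-0.04 -0.01 x -0.0431 0.0757
-0.01 0.02 x 0.0606 0.0758
0.02 0.045 x 0.0007 0.0758
```

View pics/lie.png

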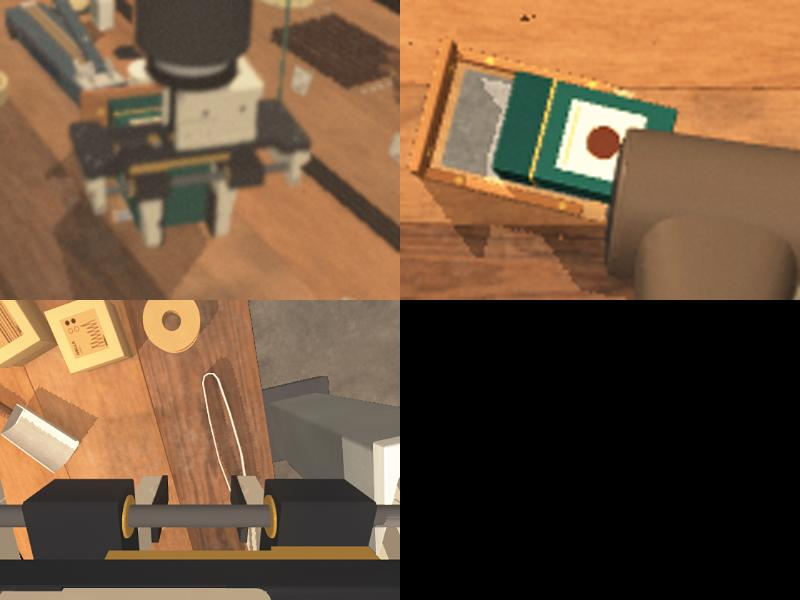

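The top view shows the carton lying straight in the tray, label up at (605,140), with its lid edge near (510,75)-(495,180), short of the end wall. I'll push its bottom face low with both fingertips.

Run:
```python
from plant import r
from h import *
s=r.get_state()
to(s,tray(-.11,.001,.067),-102.6)
```

```text
now 16.65 [ 0.4065 -0.2419  0.1949] yaw -102.73 F [ 1.1  0.5 -0. ] -> dp [-161.4  -66.6  127.9] roll -0.002
```

Call:
send_rows(steps=[{"dp": [-40, -30, 30], "roll": -0.002, "jaw": 50}, {"dp": [-80, -67, 60], "roll": -0.002, "jaw": 50}, {"dp": [-115, -67, 100], "roll": -0.002, "jaw": 50}, {"dp": [-145, -67, 128], "roll": -0.002, "jaw": 50}, {"dp": [-161, -67, 128], "roll": -0.002, "jaw": 50}])

```text
time_s: 17.27
tcp_pos: [0.5069, -0.0965, 0.0644]
eef_rot: [179.8, -0.1, -102.3]
contact_force: [0.7, -0.7, -0.0]
gripper_width: 0.0438
gripper_force: 0.0
```

Call:
send_rows(steps=[{"dp": [-12, 0, 0], "roll": 0, "jaw": 50}, {"dp": [-24, 0, 0], "roll": 0, "jaw": 50}, {"dp": [-36, 0, 0], "roll": 0, "jaw": 50}, {"dp": [-44, 0, 0], "roll": 0, "jaw": 50}, {"dp": [-50, 0, 0], "roll": 0, "jaw": 50}])

```text
time_s: 17.9
tcp_pos: [0.5185, -0.0495, 0.0668]
eef_rot: [-180.0, 0.0, -102.5]
contact_force: [-0.4, -0.7, -0.4]
gripper_width: 0.0436
gripper_force: 0.0
```

Call:
send_rows(steps=[{"dp": [-6, 0, 0], "roll": 0, "jaw": 50}, {"dp": [-12, 0, 0], "roll": 0, "jaw": 50}, {"dp": [-18, 0, 0], "roll": 0, "jaw": 50}, {"dp": [-24, 0, 0], "roll": 0, "jaw": 50}])

```text
time_s: 18.4
tcp_pos: [0.5235, -0.0262, 0.0666]
eef_rot: [180.0, -0.0, -102.5]
contact_force: [-0.9, -3.5, 2.6]
gripper_width: 0.0436
gripper_force: 1.7
```

Run:
```python
from plant import r
from h import *
s=r.get_state(); print(inv(s["tcp_pos"]),s["contact_force"],s["moment"])
```

```text
[[-0.03520644  0.00081239  0.0666045 ]] [-0.91654762 -3.49247494  2.58352136] [-0.94608384  0.20749665  0.02295188]
```

Call:
send_rows(steps=[{"dp": [-6, 0, 0], "roll": 0, "jaw": 50}, {"dp": [-12, 0, 0], "roll": 0, "jaw": 50}, {"dp": [-18, 0, 0], "roll": 0, "jaw": 50}, {"dp": [-24, 0, 0], "roll": 0, "jaw": 50}, {"dp": [-30, 0, 0], "roll": 0, "jaw": 50}])

```text
time_s: 19.02
tcp_pos: [0.5301, 0.0033, 0.0666]
eef_rot: [180.0, -0.0, -102.5]
contact_force: [-1.3, -3.4, 2.5]
gripper_width: 0.0437
gripper_force: 1.8
```

Call:
send_rows(steps=[{"dp": [-3, 0, 0], "roll": 0, "jaw": 50}, {"dp": [-6, 0, 0], "roll": 0, "jaw": 50}, {"dp": [-9, 0, 0], "roll": 0, "jaw": 50}, {"dp": [-12, 0, 0], "roll": 0, "jaw": 50}])

```text
time_s: 19.52
tcp_pos: [0.5326, 0.0148, 0.0665]
eef_rot: [180.0, -0.0, -102.5]
contact_force: [-0.2, -3.6, 2.2]
gripper_width: 0.0436
gripper_force: 1.6
```

Run:
```python
from plant import r
from h import *
s=r.get_state(); print(inv(s["tcp_pos"]),s["contact_force"],s["moment"])
```

```text
[[0.00673837 0.00089915 0.06653926]] [-0.1902295  -3.59929559  2.21505584] [-0.95539896  0.12598194  0.00447267]
```

Call:
send_rows(steps=[{"dp": [-2, 0, 0], "roll": 0, "jaw": 50}, {"dp": [-4, 0, 0], "roll": 0, "jaw": 50}, {"dp": [-5.5, 0, 0], "roll": 0, "jaw": 50}, {"dp": [-5.5, 0, 0], "roll": 0, "jaw": 50}])

```text
time_s: 20.02
tcp_pos: [0.5338, 0.0203, 0.0665]
eef_rot: [-180.0, 0.0, -102.5]
contact_force: [-0.4, -1.6, 1.2]
gripper_width: 0.0437
gripper_force: 0.6
```

Call:
send_rows(steps=[{"dp": [-1.2, 0, 0], "roll": 0, "jaw": 50}, {"dp": [-2.4, 0, 0], "roll": 0, "jaw": 50}, {"dp": [-2.4, 0, 0], "roll": 0, "jaw": 50}])

```text
time_s: 20.4
tcp_pos: [0.5343, 0.0225, 0.0665]
eef_rot: [-180.0, 0.0, -102.5]
contact_force: [-0.3, -1.2, 1.1]
gripper_width: 0.0437
gripper_force: 0.6
```

Call:
send_rows(steps=[{"dp": [-1.2, 0, 0], "roll": 0, "jaw": 50}, {"dp": [-2.4, 0, 0], "roll": 0, "jaw": 50}, {"dp": [-2.4, 0, 0], "roll": 0, "jaw": 50}])

```text
time_s: 20.78
tcp_pos: [0.5347, 0.0247, 0.0665]
eef_rot: [180.0, -0.0, -102.5]
contact_force: [-0.3, -2.0, -0.0]
gripper_width: 0.0435
gripper_force: 1.3
```

Call:
send_rows(steps=[{"dp": [-1, 0, 0], "roll": 0, "jaw": 50}, {"dp": [-1.6, 0, 0], "roll": 0, "jaw": 50}])

```text
time_s: 21.02
tcp_pos: [0.5342, 0.0249, 0.0665]
eef_rot: [179.9, -0.1, -102.5]
contact_force: [-1.8, -11.2, 4.8]
gripper_width: 0.0438
gripper_force: 5.9
```

The force jumped to 11 N, so the lid is against the end wall. I'll retract and check.

Call:
send_rows(steps=[{"dp": [10, 0, 0], "roll": 0, "jaw": 50}, {"dp": [60, 0, -10], "roll": 0, "jaw": 50}, {"dp": [120, 0, -50], "roll": 0, "jaw": 50}, {"dp": [180, 10, -100], "roll": 0, "jaw": 50}, {"dp": [240, 30, -130], "roll": 0, "jaw": 50}])

```text
time_s: 21.65
tcp_pos: [0.4679, -0.1779, 0.1826]
eef_rot: [-179.9, 0.0, -102.4]
contact_force: [-0.0, -0.8, -0.5]
gripper_width: 0.0436
gripper_force: 0.0
```

Call:
send_rows(steps=[{"dp": [30, 30, 0], "roll": 0, "jaw": 50}, {"dp": [30, 30, 0], "roll": 0, "jaw": 50}, {"dp": [30, 30, 0], "roll": 0, "jaw": 50}])

```text
time_s: 22.02
tcp_pos: [0.4323, -0.1995, 0.1811]
eef_rot: [-179.9, 0.0, -102.5]
contact_force: [-0.5, -0.1, -1.1]
gripper_width: 0.0436
gripper_force: 0.0
```

```bash
python3 lie.py; python3 rect.py
```

```text
[[-0.2242  0.0521  0.1811]] 22.025 [-0.5 -0.1 -1.1]
scene 8 x [0.1033 0.1034 0.1236 0.1237] y [0.042  0.042  0.0467 0.0467]
top 962 x [0.021  0.0252 0.1866 0.1875] y [-0.0455 -0.0445  0.0592  0.0604]
((86.71276092529297, 5.5164337158203125), (105.02101135253906, 124.08434295654297), 89.782958984375)
[[24.5, -46.79999923706055], [148.60000610351562, -47.20000076293945], [149.0, 57.79999923706055], [24.899999618530273, 58.29999923706055]]Traceback (most recent call last):
  File "rect.py", line 10, in <module>
    q=P[(P[:,0]>lo)&(P[:,0]<hi)]; print(lo,hi,"y",q[:,1].min().round(4),q[:,1].max().round(4))
                                                  ~~~~~~~~~~^^
    return umr_minimum(a, axis, None, out, keepdims, initial, where)
ValueError: zero-size array to reduction operation minimum which has no identity
```

```bash
python3 -c "
from plant import r
print(r.close_job())"
```

```text
the job is handed in; nothing more can be done
None
```

The carton is on its back in the tray, label up, with its lid against the end wall; by the last top-camera check it lies within about 1° of the tray's axis. Measured forces peaked at about 13 N, no other item was pushed, and I handed the job in at about 22 s; no verdict came back.

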